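# Slide the marked plate out over the saw block's edge

### The job

The red-painted end of the aluminium plate is to be sawn off, so push the plate along the dark wooden block, towards the block's edge that carries the steel strip, until the whole 30 mm red end hangs out past that edge and no more, with the plate square to the edge. Slide it gently with the fingertips: do not pick it up, tip it or let it drop, leave it lying flat on the block, and leave the other things on the block and bench where they are.

Things in the scene. Friction and masses are not known exactly. Their poses are not given: they have to be found in the camera images.
- plate: loose flat aluminium plate, 150 x 90 x 6 mm (x, y, z), about 0.2 kg, lying on the block and slid by a push of a few newtons; the last 30 mm at its +x end are painted red over the full width, the rest is bare metal. It starts with the red end turned roughly (within 20 degrees) to the block's steel-stripped edge and 30 to 90 mm short of it. Origin: centre of its underside; x runs along its length to the red end, z up
- plate_lead (a point): middle of the lower edge of the plate's red end face: 75 mm from the plate's origin along its +x; axes as the plate's
- block: fixed dark wooden sawing block, 280 x 320 x 45 mm (x, y, z), flat top 45 mm above the bench; it stands turned up to 30 degrees either way, with its +x edge facing away from the robot and carrying a thin bright steel strip on its face. Origin: centre of its underside; x points to that edge, y along it, z up
- block_edge (a point): middle of the block's top edge above the steel strip: 140 mm from the block's axis along its +x, at the height of the top; axes as the block's (x points straight out over the edge, y along the edge). With the work done, the red end lies 30 mm out from here along x
- level: loose small green spirit level, 100 x 18 x 36 mm, standing along the block near its -y side; leave it. Origin: centre of its underside, x along its length
- cap: loose brass pipe cap, 32 mm across, 28 mm high, standing on the block near its +y side; leave it. Origin: centre of its underside
- wrench: loose red pipe wrench, about 290 mm long, 22 mm high, lying on the bench right of the block; leave it. Origin: on its underside, within the handle; x towards the jaws, which end 146 mm away; the handle ends 140 mm the other way
- mirror: loose silver inspection mirror, 225 mm long with a 56 mm round head, 12 mm high, lying on the bench left of the block; leave it. Origin: on its underside, where handle and stem meet; x towards the head
- jar: loose glass jar of brass washers with a steel lid, 72 mm across, 84 mm high, on the bench left of the block, farther out than the mirror; leave it. Origin: centre of its underside
Things that resemble listed ones, but are neither listed nor needed, are in the scene too. Leave any blue, purple or turquoise look-alike of the plate alone.

How it is judged:
By the outcome, as a careful person would: the job done as asked, in the order asked, and still so for the second after the job is handed in, with the robot touching nothing.
It also fails if it takes over 48 s, if anything falls off the work surface, if the arm or the gripper's body presses on something with over 40 N, if the wrist force passes 120 N, or if a joint passes its speed limit or range.

### The arm

A 6-joint arm with a two-finger parallel gripper is mounted at the origin on the work surface. World frame = base frame: x ahead of the robot, y to its left, z up, the work surface at z = 0. Lengths are in mm, angles in rad, forces in N, time in s.
With the tool pointing down it reaches from about 350 to 975 mm from the base axis. Payload 7.1 kg.
Tool frame: the origin (TCP) lies midway between the tips of the shut fingers; the grasp point (between the pads) lies pinch_z behind it (pinch_z is the distance from the TCP to the grasp point, in mm); z points along the fingers, y is the line along which they close (so a half turn about z gives the same grasp; the last joint's range is limited). The gripper opens to 88 mm and grips with 3 to 60 N. Pads are 20 mm wide; open, the fingers measure 115 mm over their backs; the gripper's body (75 mm by 178 mm) begins 61 mm behind the grasp point.
Start: joints at [1.095, 0.423, 1.63, -0, 1.089, -0.019], TCP at [275.641, 560.916, 222.675] pointing down, gripper open.
Joint ranges: [-3, 3], [-0.9, 2.11], [0.09, 2.58], [-1.31, 4.45], [0.11, 2.69], [-2.54, 2.54]. Speed limits (rad/s): [2.39, 2.39, 3.01, 3.14, 3.14, 3.14].

### API

Orientations are given as a rotation vector (axis times angle).
In Python, from workcell import get_obs, get_image, close_job, pinch_z gives the robot as it stands.
- The arm moves only by the tool jog_arm, never from a script. Its argument "commands" is a list of rows, each a list of 3 entries, a list of its own where there are three numbers: the gripper command: -1 is shut, 1 is fully open, values between are in proportion, then the shift along the tool's x, y, z as a fraction of full scale, then the turn, a rotation vector about the tool's x, y, z as a fraction of full scale. In form: [[gripper, [tx, ty, tz], [rx, ry, rz]], ...]. A call has 1 to 10 rows; each row shifts and turns the commanded pose from where the row before left it, along the tool's axes as they then stand; what a row does not reach is not made up. Full scale, the value 1, is 0.1 m for a shift and 45 degrees for a turn. A row lasts 1/10 s, in which the tool goes at most 50 mm and 8.59 degrees, less where a joint would pass 70% of its speed; a pose out of reach is approached as far as the arm can. A call with a number of a shift or a turn outside -1 to 1 is refused whole. A call with a gripper value outside its range is refused whole. The fingers move at their own pace and stop on an object; the grip force is fixed at half the most. Time passes only in rows, so rows that do not move let the fingers close. It gives the time, the measured TCP pose, the force, the opening and the grip force at its end, in the units of the state.
- get_obs(): the state, without advancing time (a new reading comes with each control period).
- get_image(name): name is "side" or "top"; returns a dict with "image" (480x640x3 uint8, blue, green, red), "z_map" (480x640 float32, mm along the optical axis (not along the pixel's ray), 0 where there is no reading), "intrinsics" (3x3 intrinsics, pixels), "eye" and "orientation" of the camera in the world. Camera axes: x right, y down, z forward; pixel columns grow to the right and rows downward; lengths in mm; the calibration is good to about 2 mm. A picture is of the moment at which its call begins.
- close_job(): hands the job in; it is judged then, once.
The state is a dict: "t": time; "qpos": joint angles; "qvel": joint speeds; "joint_torque": joint torques, N m; "ee_pos": TCP position; "orientation": TCP orientation; "ft_force": force on the tool from outside, world axes, zero at the start; "moment": the same for the moment, N m; "width": finger opening in mm; "grasp_force": force on a finger pad.
Only numpy, scipy, OpenCV 4.12 (cv2) and the standard library are available. Lean on these libraries where they do the work, as an engineer would, in place of code of your own. Each camera call takes 0.05 s, during which the arm holds its last target. There are 200 camera calls.

## Working session

There is one attempt and no reset: what is moved stays moved. The work goes in short steps, Python scripts to look and compute and a tool call to move; the robot and the scene stay as the last step left them, time stands still between calls to the robot, and variables do not carry over. Pictures are saved under pics/ and viewed, at most 10 in all, crops included, and the job is handed in when it is done.

Besides the shell and the picture viewer there is one more tool, called after "Call:" as a command line: name --argument value ..., lists and objects as JSON in quotes. jog_arm: Moves the arm, as the interface text tells. Its arguments: {"type":"object","properties":{"commands":{"type":"array","items":{"type":"array"}}},"required":["commands"]}

```bash
mkdir -p pics
cat > h.py <<'E'
import numpy as np, cv2
from scipy.spatial.transform import Rotation as R
from workcell import get_obs, get_image, close_job, pinch_z
def cam(n):
    d=get_image(n); o=np.array(d["orientation"]).astype(float)
    Rm=o if o.shape==(3,3) else R.from_rotvec(o).as_matrix()
    return d,Rm
def cloud(d,Rm):
    z=d["z_map"];K=np.array(d["intrinsics"]);v,u=np.indices(z.shape)
    p=np.stack([(u-K[0,2])/K[0,0]*z,(v-K[1,2])/K[1,1]*z,z],-1)
    P=p@Rm.T+np.array(d["eye"]);P[z==0]=np.nan
    return P
E
python3 - <<'E'
from h import *
o=get_obs();print({k:np.round(v,3) for k,v in o.items()});print(pinch_z)
for n in("top","side"):
    d,Rm=cam(n);cv2.imwrite(f"pics/{n}0.png",d["image"]);print(n,d["eye"],Rm.round(2).tolist(),np.array(d["intrinsics"]).tolist())
    np.savez(f"{n}0.npz",P=cloud(d,Rm),im=d["image"])
E
```

```text
{'t': np.float64(0.0), 'qpos': array([ 1.095,  0.424,  1.631, -0.   ,  1.089, -0.019]), 'qvel': array([ 0.   ,  0.   ,  0.001, -0.001,  0.   ,  0.   ]), 'joint_torque': array([-0.0000e+00, -5.4462e+01, -2.7368e+01,  6.4000e-02,  2.3000e-02,
       -0.0000e+00]), 'ee_pos': array([275.405, 560.421, 221.922]), 'orientation': array([-7.11e-01, -3.06e+00,  2.00e-03]), 'ft_force': array([0.32 , 0.667, 0.364]), 'moment': array([ 0.033, -0.01 , -0.009]), 'grasp_force': np.float64(0.0), 'width': np.float64(88.26)}
18.700000000000003
top [ 263.80791489   -9.16461561 1437.15900771] [[0.03, -0.98, 0.18], [-1.0, -0.03, -0.0], [0.01, -0.18, -0.98]] [[614.7122306773365, 0.0, 313.841487145432], [0.0, 614.7122306773365, 234.4612145023442], [0.0, 0.0, 1.0]]
side [213.94664861 991.64132239 759.9752999 ] [[-0.95, -0.18, 0.24], [-0.3, 0.52, -0.8], [0.01, -0.83, -0.55]] [[549.6627437219498, 0.0, 325.6038586839295], [0.0, 549.6627437219498, 239.31739166979423], [0.0, 0.0, 1.0]]
```

View pics/top0.png

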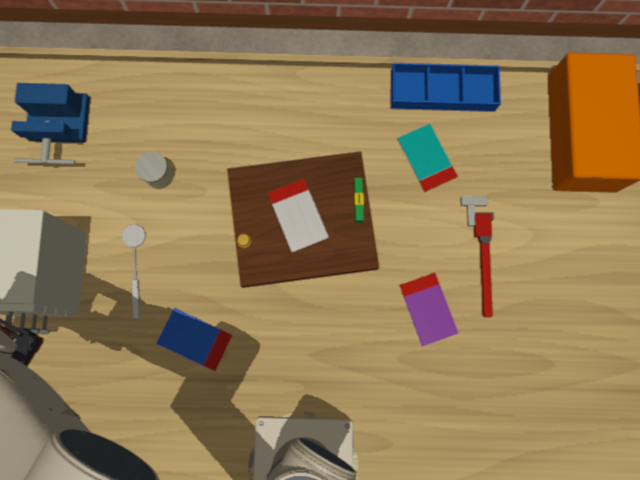

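View pics/side0.png

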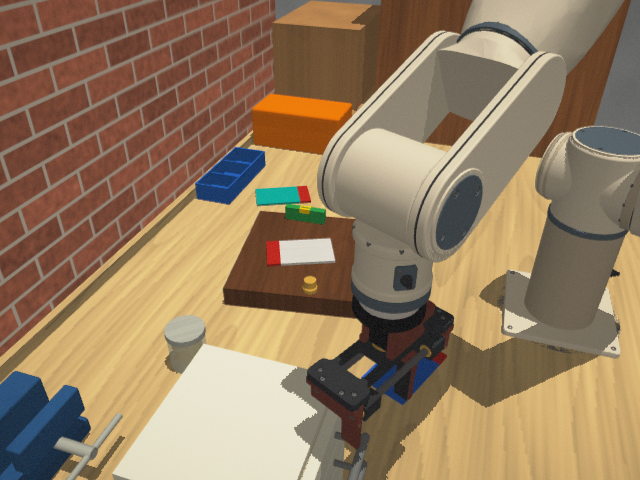

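Top view: the block has corners at about (228,168), (361,152), (378,268) and (241,287), with the steel edge at the top. The plate is centred near (299,215) with its red end up-left. The level is at (359,200) and the cap at (243,241). The side view confirms this layout.

```bash
cat >> h.py <<'E'
def ontoplane(uv,d,Rm,z):
    K=np.array(d["intrinsics"]);uv=np.atleast_2d(uv).astype(float)
    r=np.c_[(uv[:,0]-K[0,2])/K[0,0],(uv[:,1]-K[1,2])/K[1,1],np.ones(len(uv))]@Rm.T
    e=np.array(d["eye"]);return (e+r*((z-e[2])/r[:,2])[:,None])[:,:2]
def rect(mask,d,Rm,z):
    m=cv2.morphologyEx(mask.astype(np.uint8),cv2.MORPH_CLOSE,np.ones((3,3)))
    n,l,s,c=cv2.connectedComponentsWithStats(m);i=1+np.argmax(s[1:,4])
    cs,_=cv2.findContours((l==i).astype(np.uint8),0,cv2.CHAIN_APPROX_NONE)
    w=ontoplane(cs[0][:,0],d,Rm,z).astype(np.float32)
    return cv2.minAreaRect(w),(l==i)
def hsv(d): return cv2.cvtColor(d["image"],cv2.COLOR_BGR2HSV).astype(int)
def measure(box=(215,140,395,300)):
    d,Rm=cam("top");H=hsv(d);h,s,v=H[...,0],H[...,1],H[...,2]
    B=np.zeros(h.shape,bool);B[box[1]:box[3],box[0]:box[2]]=1
    red=B&((h<6)|(h>174))&(s>170)&(v>90)
    white=B&(s<40)&(v>140)
    dark=B&(v<115)
    return d,Rm,red,white,dark
E
python3 - <<'E'
from h import *
d,Rm,red,white,dark=measure()
P=cloud(d,Rm)
for n,m,z in(("red",red,51),("white",white,51),("plate",red|white,51),("block",dark|red|white,45)):
    r,mm=rect(m,d,Rm,z);print(n,m.sum(),r,"z",np.nanmedian(P[mm][:,2]), cv2.boxPoints(r).round(1).tolist())
rows=[]
im=cv2.resize(d["image"][140:300,215:395],None,fx=4,fy=4,interpolation=0)
ov=im.copy()
for m,c in((red,(0,255,255)),(white,(255,0,0)),(dark,(0,255,0))):
    k=cv2.resize(m[140:300,215:395].astype(np.uint8),None,fx=4,fy=4,interpolation=0)
    cs,_=cv2.findContours(k,0,1);cv2.drawContours(ov,cs,-1,c,1)
cv2.imwrite("pics/ov.png",cv2.resize(ov,(675,600)))
E
```

```text
red 454 ((622.0657958984375, 52.55622863769531), (27.90019989013672, 91.15240478515625), 23.60030746459961) z 51.06607820301224 [[591.0, 88.69999694824219], [627.5, 5.199999809265137], [653.0999755859375, 16.399999618530273], [616.5999755859375, 99.9000015258789]]
white 2008 ((551.2859497070312, 21.231201171875), (119.30643463134766, 90.98955535888672), 23.591449737548828) z 51.12735477568128 [[478.3999938964844, 39.0], [514.7999877929688, -44.29999923706055], [624.2000122070312, 3.4000000953674316], [587.7000122070312, 86.80000305175781]]
plate 2462 ((565.7384643554688, 27.752689361572266), (151.2151336669922, 91.14228820800781), 23.76662254333496) z 51.10351313805927 [[478.20001220703125, 39.0], [514.9000244140625, -44.400001525878906], [653.2999877929688, 16.5], [616.5999755859375, 99.9000015258789]]
block 15735 ((558.799560546875, 17.592529296875), (283.0680236816406, 317.50946044921875), 9.167488098144531) z 45.73892211264729 [[393.79998779296875, 151.8000030517578], [444.3999938964844, -161.6999969482422], [723.7999877929688, -116.5999984741211], [673.2000122070312, 196.89999389648438]]
```

View pics/ov.png

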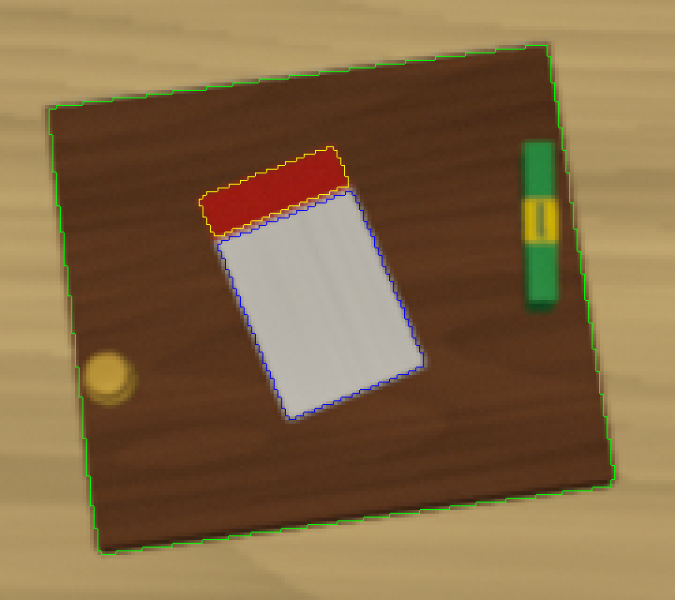

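```bash
cat >> h.py <<'E'
def faredge(d,Rm,z=45,cols=range(240,355)):
    g=cv2.cvtColor(d["image"],cv2.COLOR_BGR2GRAY).astype(float)
    pts=[]
    for u in cols:
        r0=168-(u-228)*16/133; rr=np.arange(int(r0)-6,int(r0)+7); c=g[rr,u]
        hi,lo=c[:3].mean(),c[-3:].mean();t=(hi+lo)/2
        k=np.where((c[:-1]>=t)&(c[1:]<t))[0]
        if len(k)and hi-lo>40: pts.append((u,rr[k[0]]+(c[k[0]]-t)/(c[k[0]]-c[k[0]+1])))
    w=ontoplane(pts,d,Rm,z)
    vx,vy,x0,y0=cv2.fitLine(w.astype(np.float32),cv2.DIST_HUBER,0,.01,.01).ravel()
    t=np.array([vx,vy]);t*=np.sign(vy);n=np.array([t[1],-t[0]])
    p=np.array([x0,y0]);return p,n,np.degrees(np.arctan2(n[1],n[0])),np.std((w-p)@n),len(w)
E
python3 - <<'E'
from h import *
d,Rm,red,white,dark=measure()
p,n,a,s,k=faredge(d,Rm);print(p,n,a,s,k)
t=np.array([-n[1],n[0]])
r,_=rect(red|white,d,Rm,51);b=cv2.boxPoints(r)
print("plate corners in edge frame (out, along)",np.c_[(b-p)@n,(b-p)@t].round(1).tolist())
blk=np.array(rect(dark|red|white,d,Rm,45)[0][0]);print("block c",(blk-p)@n,(blk-p)@t)
P=np.load("top0.npz")["P"];q=P[140:300,215:395].reshape(-1,3);qq=q[(abs(q[:,2]-45)<4)]
print("top z",np.median(qq[:,2]))
o=get_obs();M=R.from_rotvec(o["orientation"]).as_matrix();print(M.round(3))
# target: on block axis line through plate rear centre
c=np.array(r[0]); rear=((b-p)@n).min(); al=(c-p)@t
tgt=p+n*(rear-45)+t*(al-12)
print("start TCP",tgt,"rear",rear,"al",al)
yaw=np.degrees(np.arctan2(M[1,0],M[0,0]));print("toolx yaw",yaw, "tooly yaw",np.degrees(np.arctan2(M[1,1],M[0,1])))
print("move tool xy", M.T@(np.r_[tgt,60]-o["ee_pos"]))
E
```

```text
[700.2597    32.870586] [0.9873086  0.15881336] 9.138026 0.22256318970979116 115
plate corners in edge frame (out, along) [[-218.3000030517578, 41.29999923706055], [-195.3000030517578, -46.900001525878906], [-49.0, -8.699999809265137], [-72.0, 79.5]]
block c -142.09817745932241 7.376144795080563
top z 45.214430994121585
[[-0.897  0.441 -0.   ]
 [ 0.441  0.897 -0.001]
 [ 0.    -0.001 -1.   ]]
start TCP [439.62416012  -4.68765957] rear -218.29247 al 16.310825932104308
toolx yaw 153.82433024681853 tooly yaw 63.82433050315674
move tool xy [-396.65183043 -434.81686721  162.6000376 ]
```

Call:
jog_arm --commands '[[0.1, [-0.28, -0.31, 0], [0, 0, 0]], [0.1, [-0.28, -0.31, 0], [0, 0, 0]], [0.1, [-0.28, -0.31, 0], [0, 0, 0]], [0.1, [-0.28, -0.31, 0], [0, 0, 0]], [0.1, [-0.28, -0.31, 0], [0, 0, 0]], [0.1, [-0.28, -0.31, 0], [0, 0, 0]], [0.1, [-0.28, -0.31, 0], [0, 0, 0]], [0.1, [-0.28, -0.31, 0], [0, 0, 0]], [0.1, [-0.28, -0.31, 0], [0, 0, 0]], [0.1, [-0.28, -0.31, 0], [0, 0, 0]]]'

```text
t: 1.2
ee_pos: [390.3, 157.6, 222.8]
orientation: [0.711, 3.06, 0.0]
ft_force: [1.2, 0.4, 0.0]
width: 48.4
grasp_force: 0.0
```

Call:
jog_arm --commands '[[0.1, [-0.29, -0.31, 0], [0, 0, 0]], [0.1, [-0.29, -0.31, 0], [0, 0, 0]], [0.1, [-0.29, -0.31, 0], [0, 0, 0]], [0.1, [-0.29, -0.31, 0], [0, 0, 0]], [0.1, [0, 0, 0], [0, 0, -0.157]], [0.1, [0, 0, 0], [0, 0, -0.157]], [0.1, [0, 0, 0], [0, 0, -0.157]], [0.1, [0, 0, 0], [0, 0, -0.157]], [0.1, [0, 0, 0], [0, 0, -0.157]], [0.1, [0, 0, 0], [0, 0, 0]]]'

```text
t: 2.2
ee_pos: [439.5, -3.3, 222.6]
orientation: [0.252, -3.131, -0.0]
ft_force: [-0.5, 0.8, -0.2]
width: 48.5
grasp_force: 0.0
```

Call:
jog_arm --commands '[[0.1, [0, 0, 0.4], [0, 0, 0]], [0.1, [0, 0, 0.4], [0, 0, 0]], [0.1, [0, 0, 0.4], [0, 0, 0]], [0.1, [0, 0, 0], [0, 0, 0]], [0.1, [0, 0, 0], [0, 0, 0]], [0.1, [0, 0, 0], [0, 0, 0]]]'

```text
t: 2.8
ee_pos: [441.0, -3.3, 104.4]
orientation: [-0.249, 3.129, -0.0]
ft_force: [-0.9, 0.2, 0.7]
width: 48.1
grasp_force: 0.0
```

```bash
cat >> h.py <<'E'
EP=np.array([700.26,32.87]);EN=np.array([.98731,.15881]);ET=np.array([-EN[1],EN[0]])
def tool():
    o=get_obs();M=R.from_rotvec(o["orientation"]).as_matrix();e=np.array(o["ee_pos"])
    x=-M[:,0]
    print("t",round(float(o["t"]),2),"out",round((e[:2]-EP)@EN,2),"along",round((e[:2]-EP)@ET,2),"z",round(e[2],2),"yaw err",round(np.degrees(np.arctan2(x[1],x[0]))-9.14,2),"tilt",M[2].round(4),"F",np.round(o["ft_force"],2),"w",round(float(o["width"]),1))
E
python3 - <<'E'
from h import *
tool()
d,Rm=cam("side");cv2.imwrite("pics/side1.png",d["image"])
E
```

```text
t 2.8 out -261.7 along 5.5 z 104.4 yaw err -0.05 tilt [-2.8e-03 -5.0e-04 -1.0e+00] F [-0.88  0.17  0.74] w 48.1
```

View pics/side1.png

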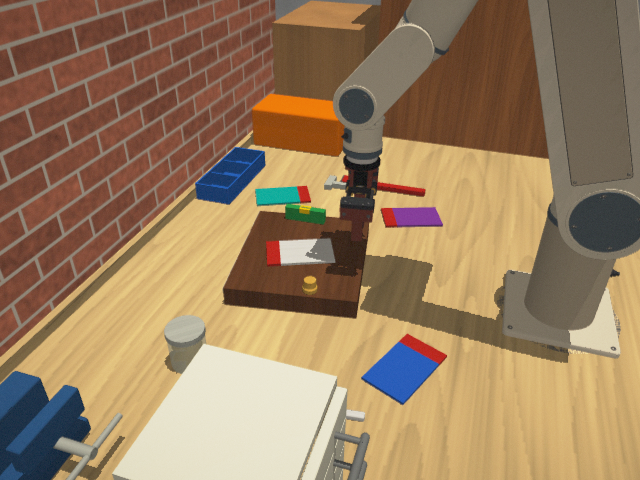

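Side view: the gripper hangs over the block's rear part at about (357,225), behind the plate, with nothing in its way. I lower it in stages.

Call:
jog_arm --commands '[[0.1, [0, 0, 0.25], [0, 0, 0]], [0.1, [0, 0, 0.2], [0, 0, 0]], [0.1, [0, 0, 0.08], [0, 0, 0]], [0.1, [0, 0, 0], [0, 0, 0]], [0.1, [0, 0, 0], [0, 0, 0]], [0.1, [0, 0, 0], [0, 0, 0]]]'

```text
t: 3.45
ee_pos: [440.5, -3.3, 50.7]
orientation: [-0.25, 3.13, -0.0]
ft_force: [-0.4, 0.5, 0.4]
width: 48.2
grasp_force: 0.0
```

Run:
```python
from h import *
tool();get_image("side");tool();get_image("side");tool()
```

```text
t 3.45 out -262.25 along 5.58 z 50.74 yaw err 0.01 tilt [-1.9e-03 -4.0e-04 -1.0e+00] F [-0.43  0.51  0.36] w 48.2
t 3.5 out -262.35 along 5.61 z 50.62 yaw err 0.01 tilt [-1.8e-03 -3.0e-04 -1.0e+00] F [-0.15  0.17  0.29] w 48.5
t 3.55 out -262.48 along 5.62 z 50.47 yaw err 0.01 tilt [-1.5e-03 -3.0e-04 -1.0e+00] F [-0.    0.62 -0.71] w 48.2
```

Call:
jog_arm --commands '[[0.1, [0, 0, 0.02], [0, 0, 0]], [0.1, [-0.06, 0, 0], [0, 0, 0]], [0.1, [-0.06, 0, 0], [0, 0, 0]], [0.1, [-0.06, 0, 0], [0, 0, 0]], [0.1, [-0.04, 0, 0], [0, 0, 0]], [0.1, [0, 0, 0], [0, 0, 0]], [0.1, [0, 0, 0], [0, 0, 0]]]'

```text
t: 4.25
ee_pos: [461.2, 0.3, 47.6]
orientation: [0.251, -3.131, -0.0]
ft_force: [-0.6, 0.3, 0.2]
width: 48.2
grasp_force: 0.0
```

Run:
```python
from h import *
tool();get_image("side");tool()
```

```text
t 4.25 out -241.19 along 5.79 z 47.57 yaw err 0.02 tilt [ 4.e-04  1.e-04 -1.e+00] F [-0.63  0.34  0.2 ] w 48.2
t 4.3 out -241.36 along 5.81 z 47.56 yaw err 0.02 tilt [ 5.e-04  1.e-04 -1.e+00] F [-0.08 -0.24  0.84] w 48.7
```

Call:
jog_arm --commands '[[0.1, [-0.03, 0, 0], [0, 0, 0]], [0.1, [-0.04, 0, 0], [0, 0, 0]], [0.1, [-0.04, 0, 0], [0, 0, 0]], [0.1, [-0.04, 0, 0], [0, 0, 0]], [0.1, [-0.04, 0, 0], [0, 0, 0]], [0.1, [-0.04, 0, 0], [0, 0, 0]], [0.1, [-0.04, 0, 0], [0, 0, 0]], [0.1, [-0.04, 0, 0], [0, 0, 0]], [0.1, [-0.04, 0, 0], [0, 0, 0]], [0.1, [-0.03, 0, 0], [0, 0, 0]]]'

```text
t: 5.3
ee_pos: [499.3, 6.3, 47.7]
orientation: [-0.251, 3.131, -0.0]
ft_force: [-1.1, -0.1, 1.0]
width: 48.3
grasp_force: 0.7
```

```bash
cat >> h.py <<'E'
def plate():
    d,Rm,red,white,dark=measure((215,125,350,300))
    r,_=rect(red,d,Rm,51);b=cv2.boxPoints(r);q=np.c_[(b-EP)@EN,(b-EP)@ET]
    q=q[np.argsort(-q[:,0])];print("red corners edge frame",q.round(1).tolist(),"mean lead",q[:2,0].mean(),r)
    r,_=rect(red|white,d,Rm,51);print("plate",r);print("edge now",faredge(d,Rm,cols=list(range(232,240))+list(range(338,358))))
    return d
E
python3 - <<'E'
from h import *
tool();d=plate();cv2.imwrite("pics/top2.png",cv2.resize(d["image"][120:310,205:405],None,fx=3,fy=3))
E
```

```text
t 5.3 out -202.6 along 5.72 z 47.7 yaw err 0.01 tilt [-3.e-04 -0.e+00 -1.e+00] F [-1.09 -0.09  1.03] w 48.3
red corners edge frame [[-27.6, -18.8], [-43.7, 70.6], [-55.3, -23.8], [-71.4, 65.6]] mean lead -35.64834602288512 ((647.6790771484375, 48.100502014160156), (28.142335891723633, 90.8856201171875), 19.389440536499023)
plate ((634.4790649414062, 43.45672607421875), (56.170928955078125, 90.98094940185547), 19.266111373901367)
edge now (array([715.0752  , -59.713974], dtype=float32), array([0.9874569 , 0.15788855], dtype=float32), np.float32(9.084361), np.float64(0.2061998216670972), 28)
```

View pics/top2.png

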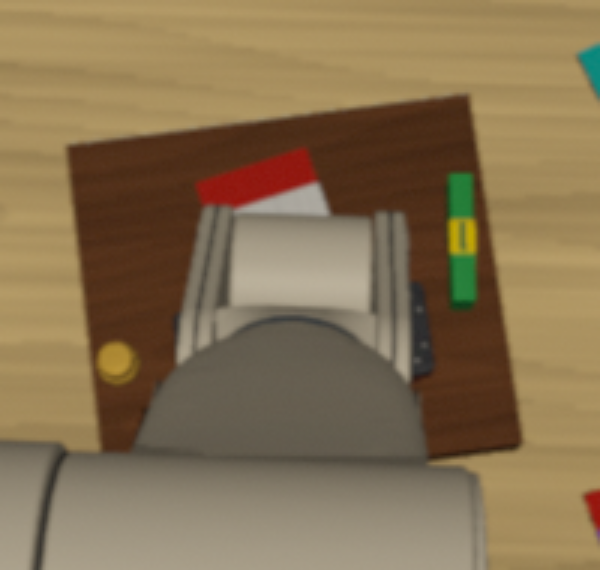

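Top view: the red end's far corners are at about (197,183) and (307,150) in the crop. The plate is moving and slowly squaring, and the level and cap have not moved. I push on a little.

Call:
jog_arm --commands '[[0.1, [-0.03, 0, 0], [0, 0, 0]], [0.1, [-0.03, 0, 0], [0, 0, 0]], [0.1, [-0.03, 0, 0], [0, 0, 0]], [0.1, [-0.03, 0, 0], [0, 0, 0]], [0.1, [-0.03, 0, 0], [0, 0, 0]], [0.1, [-0.01, 0, 0], [0, 0, 0]]]'

```text
t: 5.95
ee_pos: [515.1, 8.9, 47.7]
orientation: [-0.251, 3.131, -0.0]
ft_force: [-1.7, 0.1, 0.0]
width: 48.2
grasp_force: 0.6
```

Run:
```python
from h import *
tool();d=plate()
```

```text
t 5.95 out -186.58 along 5.71 z 47.7 yaw err 0.01 tilt [-4.e-04 -1.e-04 -1.e+00] F [-1.66  0.06  0.03] w 48.2
red corners edge frame [[-13.8, -26.5], [-26.8, 63.5], [-42.1, -30.6], [-55.1, 59.4]] mean lead -20.290599853642263 ((663.6424560546875, 43.678855895996094), (28.587228775024414, 90.93977355957031), 17.388225555419922)
plate ((654.3497314453125, 40.88128662109375), (48.67543411254883, 90.89972686767578), 16.90964126586914)
edge now (array([711.5106  , -37.239212], dtype=float32), array([0.9874501 , 0.15793127], dtype=float32), np.float32(9.08684), np.float64(0.2077718478736161), 28)
```

Call:
jog_arm --commands '[[0.1, [0.05, 0, 0], [0, 0, 0]], [0.1, [0, 0, 0], [0, 0, 0]], [0.1, [0, -0.08, 0], [0, 0, 0]], [0.1, [0, 0, 0], [0, 0, 0]], [0.1, [0, 0, 0], [0, 0, 0]]]'

```text
t: 6.5
ee_pos: [511.2, -0.2, 47.8]
orientation: [-0.25, 3.131, -0.0]
ft_force: [-0.4, 0.1, -0.5]
width: 47.8
grasp_force: 0.0
```

Run:
```python
from h import *
tool()
```

```text
t 6.5 out -191.91 along -2.65 z 47.76 yaw err -0.03 tilt [-4.e-04 -1.e-04 -1.e+00] F [-0.37  0.11 -0.46] w 47.8
```

The sideways shift went the wrong way, because tool y points to +along. I correct it, then push.

Call:
jog_arm --commands '[[0.1, [0, 0.09, 0], [0, 0, 0]], [0.1, [0, 0.09, 0], [0, 0, 0]], [0.1, [0, 0, 0], [0, 0, 0]], [0.1, [0, 0, 0], [0, 0, 0]], [0.1, [-0.04, 0, 0], [0, 0, 0]], [0.1, [-0.04, 0, 0], [0, 0, 0]], [0.1, [-0.03, 0, 0], [0, 0, 0]], [0.1, [-0.03, 0, 0], [0, 0, 0]], [0.1, [-0.03, 0, 0], [0, 0, 0]], [0.1, [-0.01, 0, 0], [0, 0, 0]]]'

```text
t: 7.5
ee_pos: [526.3, 20.8, 47.7]
orientation: [-0.25, 3.131, -0.0]
ft_force: [-1.5, 0.5, 0.9]
width: 48.4
grasp_force: 0.7
```

Run:
```python
from h import *
tool();d=plate()
```

```text
t 7.5 out -173.71 along 15.68 z 47.65 yaw err 0.01 tilt [-2.e-04 -0.e+00 -1.e+00] F [-1.47  0.54  0.88] w 48.4
red corners edge frame [[-4.8, -33.3], [-14.3, 57.6], [-33.2, -36.3], [-42.6, 54.6]] mean lead -9.534160667355337 ((675.1544799804688, 39.614837646484375), (28.51576805114746, 91.37918853759766), 15.066346168518066)
plate ((668.2283325195312, 37.7503776550293), (42.86116027832031, 91.37918853759766), 15.066346168518066)
edge now (array([715.0966 , -59.71357], dtype=float32), array([0.9874578 , 0.15788324], dtype=float32), np.float32(9.084052), np.float64(0.2045924963384567), 28)
```

Call:
jog_arm --commands '[[0.1, [0.04, 0, 0], [0, 0, 0]], [0.1, [0, 0, 0], [0, 0, 0]], [0.1, [0, -0.05, 0], [0, 0, 0]], [0.1, [0, 0, 0], [0, 0, 0]], [0.1, [-0.04, 0, 0], [0, 0, 0]], [0.1, [-0.04, 0, 0], [0, 0, 0]], [0.1, [-0.04, 0, 0], [0, 0, 0]], [0.1, [-0.04, 0, 0], [0, 0, 0]], [0.1, [-0.03, 0, 0], [0, 0, 0]], [0.1, [-0.03, 0, 0], [0, 0, 0]]]'

```text
t: 8.55
ee_pos: [544.6, 18.8, 47.6]
orientation: [0.251, -3.131, -0.0]
ft_force: [-1.1, -0.0, 0.9]
width: 48.1
grasp_force: 0.8
```

Run:
```python
from h import *
tool();d=plate()
```

```text
t 8.55 out -155.87 along 10.85 z 47.62 yaw err 0.02 tilt [ 2.e-04  0.e+00 -1.e+00] F [-1.06 -0.    0.95] w 48.1
red corners edge frame [[5.6, -44.6], [4.2, 46.1], [-19.9, -45.0], [-21.3, 45.7]] mean lead 4.884131659953317 ((692.4031372070312, 32.14608383178711), (25.51533317565918, 90.70751953125), 10.00083065032959)
plate ((696.1762084960938, 31.557695388793945), (29.274850845336914, 91.38124084472656), 1.562560796737671)
edge now (array([710.22473, -29.22629], dtype=float32), array([0.987455  , 0.15790078], dtype=float32), np.float32(9.085071), np.float64(0.20854285292396466), 28)
```

Call:
jog_arm --commands '[[0.1, [0.04, 0, 0], [0, 0, 0]], [0.1, [0, 0, 0], [0, 0, 0]], [0.1, [0, -0.1, 0], [0, 0, 0]], [0.1, [0, 0, 0], [0, 0, 0]], [0.1, [-0.04, 0, 0], [0, 0, 0]], [0.1, [-0.04, 0, 0], [0, 0, 0]], [0.1, [-0.04, 0, 0], [0, 0, 0]], [0.1, [-0.03, 0, 0], [0, 0, 0]], [0.1, [-0.03, 0, 0], [0, 0, 0]], [0.1, [-0.01, 0, 0], [0, 0, 0]]]'

```text
t: 9.6
ee_pos: [561.3, 11.3, 47.6]
orientation: [-0.251, 3.131, -0.0]
ft_force: [-1.3, -1.2, 1.5]
width: 48.2
grasp_force: 0.7
```

```bash
cat >> h.py <<'E'
def proj(X,d,Rm):
    K=np.array(d["intrinsics"]);p=(X-np.array(d["eye"]))@Rm;return p[:,:2]/p[:,2:]*[K[0,0],K[1,1]]+K[:2,2]
def prof(d,Rm,al,lo,hi,ch=None,z=51):
    """sub-pixel positions along EN (edge frame) of the strongest step, for each along value"""
    im=cv2.GaussianBlur(d["image"],(3,3),0).astype(np.float32);g=im[...,1]-im[...,2] if ch is None else im[...,ch]
    s=np.arange(lo,hi,.25);out=[]
    for a in al:
        X=np.c_[EP+np.outer(s,EN)+a*ET,np.full(len(s),z)]
        uv=proj(X,d,Rm).astype(np.float32)
        c=cv2.remap(g,uv[:,0],uv[:,1],cv2.INTER_LINEAR)
        dg=np.abs(np.gradient(cv2.GaussianBlur(c[:,None] if c.ndim==1 else c,(1,9),0).ravel()));k=dg.argmax();w=slice(max(k-8,0),k+9)
        out.append((s[w]*dg[w]).sum()/dg[w].sum())
    out=np.array(out);f=np.polyfit(al,out,1);return np.median(out),np.degrees(np.arctan(f[0])),np.std(out-np.polyval(f,al))
def fine(g,c=0):
    d,Rm=cam("top");al=np.arange(c-38,c+39,4.)
    print("lead",prof(d,Rm,al,g-12,g+12),"red/white",prof(d,Rm,al,g-42,g-18,ch=1))
    print("block edge check",prof(d,Rm,np.r_[-140:-70:5.,75:120:5.],-12,12,ch=2,z=45))
    return d
E
python3 - <<'E'
from h import *
tool();plate();fine(20)
E
```

```text
t 9.6 out -140.63 along 0.81 z 47.64 yaw err 0.02 tilt [-3.e-04 -0.e+00 -1.e+00] F [-1.35 -1.21  1.51] w 48.2
red corners edge frame [[27.8, 36.6], [16.4, -49.5], [8.4, 39.2], [-3.0, -46.9]] mean lead 22.121424055411538 ((713.3275146484375, 29.75132942199707), (19.600866317749023, 86.91493225097656), 1.5676827430725098)
plate ((713.3275146484375, 29.75132942199707), (19.600866317749023, 86.91493225097656), 1.5676827430725098)
edge now (array([706.30035  ,  -4.6263533], dtype=float32), array([0.9874238 , 0.15809596], dtype=float32), np.float32(9.0963955), np.float64(0.21028288510176332), 28)
lead (np.float64(19.56278135706218), np.float64(-1.66382537983549), np.float64(2.154196361772453)) red/white (np.float64(0.09670040243263937), np.float64(1.860976202282994), np.float64(0.8053948045873391))
block edge check (np.float64(0.24450158790519513), np.float64(-0.012095369836917662), np.float64(0.5904765234993876))
```

Call:
jog_arm --commands '[[0.1, [0.1, 0, 0], [0, 0, 0]], [0.1, [0.3, 0, 0], [0, 0, 0]], [0.1, [0.3, 0, 0], [0, 0, 0]], [0.1, [0.1, 0, 0], [0, 0, 0]], [0.1, [0, 0, 0], [0, 0, 0]], [0.1, [0, 0, 0], [0, 0, 0]]]'

```text
t: 10.3
ee_pos: [483.6, -1.5, 48.1]
orientation: [-0.25, 3.129, -0.0]
ft_force: [0.6, 0.7, -0.4]
width: 48.2
grasp_force: 0.0
```

Run:
```python
from h import *
tool();plate();d=fine(20)
cv2.imwrite("pics/top3.png",cv2.resize(d["image"][120:310,205:405],None,fx=3,fy=3))
```

```text
t 10.3 out -219.41 along 0.44 z 48.13 yaw err 0.0 tilt [-2.3e-03 -4.0e-04 -1.0e+00] F [ 0.6   0.68 -0.42] w 48.2
red corners edge frame [[19.1, -46.8], [18.6, 41.1], [-6.3, -47.0], [-6.8, 40.9]] mean lead 18.860493382460795 ((706.8238525390625, 30.952611923217773), (25.369306564331055, 87.90704345703125), 9.462804794311523)
plate ((656.9417114257812, 22.66336441040039), (126.59117126464844, 89.65473937988281), 9.1764554977417)
edge now (array([702.41113 ,  19.505468], dtype=float32), array([0.9874545 , 0.15790407], dtype=float32), np.float32(9.085262), np.float64(0.199682802077595), 28)
lead (np.float64(19.573494464708915), np.float64(0.02347018909708733), np.float64(0.5175783838385611)) red/white (np.float64(-8.00859644050453), np.float64(-0.1140250182731826), np.float64(0.4710596259646494))
block edge check (np.float64(0.3331754133811113), np.float64(-0.030587088886441252), np.float64(0.5072343034258221))
```

View pics/top3.png

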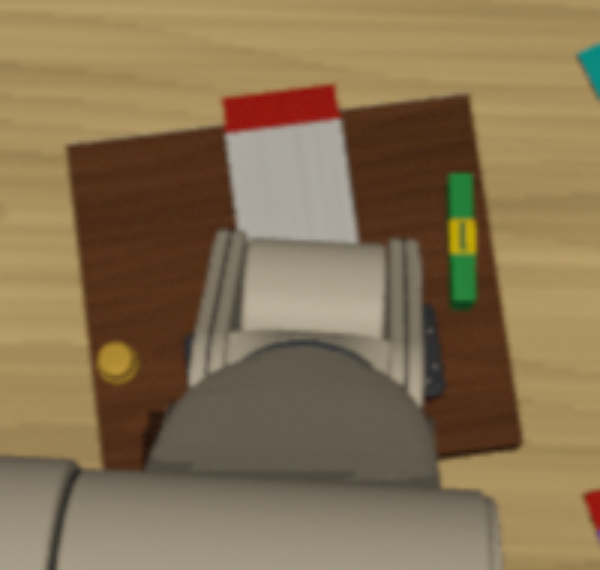

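Top view: the red end is square to the edge and overhangs part-way, with its front at about (224,100)-(335,86) in the crop. The level and cap are untouched. I refine the overhang from depth, independent of colour blur.

```bash
cat >> h.py <<'E'
def depthedge(n):
    d,Rm=cam(n);z0=d["z_map"];K=np.array(d["intrinsics"]);P=cloud(d,Rm)
    # scan across the step: pixel-label boundary, mid-pixel positions, both at own plane
    v,u=np.indices(z0.shape);uv=np.c_[u.ravel(),v.ravel()]
    Z=P[...,2].ravel()
    def last(zp,lo,hi,alr,hpos):
        w=ontoplane(uv,d,Rm,zp);o=(w-EP)@EN;a=(w-EP)@ET
        res=[]
        m=(o>lo)&(o<hi)&np.isfinite(Z)
        m&=np.any([(a>x)&(a<y) for x,y in alr],0)
        # logistic-free step: area method = lo + fraction*(hi-lo)
        on=Z[m]>hpos
        return lo+(hi-lo)*on.mean(), m.sum()
    return {"block":last(45,-25,25,[(-130,-70),(70,130)],25),"lead":last(51,0,45,[(-38,34)],30)}
def redwhite():
    d,Rm=cam("top");v,u=np.indices(d["z_map"].shape);w=ontoplane(np.c_[u.ravel(),v.ravel()],d,Rm,51)
    o=(w-EP)@EN;a=(w-EP)@ET;H=hsv(d).reshape(-1,3);m=(a>-36)&(a<32)
    return [(o[m&(o<0)|m&(o<15)][0:0]).size, ]
E
python3 - <<'E'
from h import *
print("top",depthedge("top"));print("side",depthedge("side"))
d,Rm=cam("top");im=d["image"]
for s in range(-14,32,2):
    X=np.r_[EP+s*EN-3*ET,51][None];u=proj(X,d,Rm).astype(np.float32);print(s,cv2.remap(im,u[:,0],u[:,1],1).ravel(),end="; ")
E
```

```text
top {'block': (np.float64(1.7564966313763257), np.int64(1039)), 'lead': (np.float64(20.930232558139533), np.int64(559))}
side {'block': (np.float64(3.0854430379746844), np.int64(632)), 'lead': (np.float64(22.02416918429003), np.int64(331))}
-14 [157 165 169]; -12 [152 161 167]; -10 [128 136 162]; -8 [ 83  90 152]; -6 [ 41  48 146]; -4 [ 19  25 144]; -2 [ 18  24 145]; 0 [ 17  24 143]; 2 [ 17  24 144]; 4 [ 16  24 144]; 6 [ 16  23 144]; 8 [ 15  23 143]; 10 [ 16  25 143]; 12 [ 14  23 143]; 14 [ 14  22 143]; 16 [ 17  26 143]; 18 [ 26  42 145]; 20 [ 52  83 151]; 22 [ 81 124 162]; 24 [ 92 140 167]; 26 [ 94 143 168]; 28 [ 94 142 167]; 30 [ 93 141 166];
```

Call:
jog_arm --commands '[[0.1, [-0.2, 0, 0], [0, 0, 0]], [0.1, [-0.3, 0, 0], [0, 0, 0]], [0.1, [-0.15, 0, 0], [0, 0, 0]], [0.1, [0, 0, 0], [0, 0, 0]], [0.1, [-0.03, 0, 0], [0, 0, 0]], [0.1, [-0.03, 0, 0], [0, 0, 0]], [0.1, [-0.03, 0, 0], [0, 0, 0]], [0.1, [-0.03, 0, 0], [0, 0, 0]], [0.1, [-0.03, 0, 0], [0, 0, 0]], [0.1, [-0.03, 0, 0], [0, 0, 0]]]'

```text
t: 11.55
ee_pos: [563.4, 11.7, 47.6]
orientation: [0.251, -3.13, -0.0]
ft_force: [-1.9, -0.6, 2.3]
width: 47.7
grasp_force: 1.2
```

Call:
jog_arm --commands '[[0.1, [-0.03, 0, 0], [0, 0, 0]], [0.1, [-0.02, 0, 0], [0, 0, 0]], [0.1, [0, 0, 0], [0, 0, 0]], [0.1, [0, 0, 0], [0, 0, 0]]]'

```text
t: 11.95
ee_pos: [569.1, 12.5, 47.7]
orientation: [-0.251, 3.131, -0.0]
ft_force: [-0.3, 0.1, -0.8]
width: 48.0
grasp_force: 0.0
```

Run:
```python
from h import *
tool();get_image("side");tool()
```

```text
t 11.95 out -132.71 along 0.72 z 47.66 yaw err 0.01 tilt [-7.e-04 -1.e-04 -1.e+00] F [-0.27  0.11 -0.82] w 48.0
t 12.0 out -132.76 along 0.73 z 47.71 yaw err 0.01 tilt [-7.e-04 -1.e-04 -1.e+00] F [ 0.09 -0.11 -0.96] w 48.5
```

Call:
jog_arm --commands '[[0.1, [0.1, 0, 0], [0, 0, 0]], [0.1, [0.3, 0, 0], [0, 0, 0]], [0.1, [0.3, 0, 0], [0, 0, 0]], [0.1, [0.1, 0, 0], [0, 0, 0]], [0.1, [0, 0, 0], [0, 0, 0]], [0.1, [0, 0, 0], [0, 0, 0]]]'

```text
t: 12.6
ee_pos: [491.4, -0.3, 48.1]
orientation: [-0.25, 3.129, -0.0]
ft_force: [-0.2, -0.2, 0.7]
width: 48.5
grasp_force: 0.0
```

Run:
```python
from h import *
tool();print("top",depthedge("top"));print("side",depthedge("side"));fine(28)
```

```text
t 12.6 out -211.48 along 0.47 z 48.14 yaw err 0.0 tilt [-2.2e-03 -4.0e-04 -1.0e+00] F [-0.21 -0.21  0.69] w 48.5
top {'block': (np.float64(1.8671193016488843), np.int64(1031)), 'lead': (np.float64(28.877005347593585), np.int64(561))}
side {'block': (np.float64(3.1889763779527556), np.int64(635)), 'lead': (np.float64(30.09036144578313), np.int64(332))}
lead (np.float64(27.57191917394193), np.float64(0.2614177719496646), np.float64(0.5283284766652104)) red/white (np.float64(-0.04450148084022872), np.float64(-0.14615709504091087), np.float64(0.46240130964080417))
block edge check (np.float64(0.11581015918872045), np.float64(-0.03863493764497908), np.float64(0.5246191318686435))
```

Call:
jog_arm --commands '[[0.1, [0.1, 0, -0.1], [0, 0, 0]], [0.1, [0, 0, -0.45], [0, 0, 0]], [0.1, [0, 0, -0.45], [0, 0, 0]], [0.1, [0, 0.35, 0], [0, 0, 0]], [0.1, [0, 0.45, 0], [0, 0, 0]], [0.1, [0, 0.45, 0], [0, 0, 0]], [0.1, [0, 0.45, 0], [0, 0, 0]], [0.1, [0, 0.45, 0], [0, 0, 0]], [0.1, [0, 0.45, 0], [0, 0, 0]], [0.1, [0, 0.4, 0], [0, 0, 0]]]'

```text
t: 13.75
ee_pos: [431.3, 296.2, 148.4]
orientation: [-0.252, 3.131, 0.0]
ft_force: [0.2, -1.2, -0.7]
width: 48.1
grasp_force: 0.0
```

Run:
```python
from h import *
d,Rm=cam("top");al=np.arange(-34,31,4.)
print("lead",prof(d,Rm,al,16,40,ch=1),"rw",prof(d,Rm,al,-12,12,ch=1),"rear",prof(d,Rm,al,-135,-110,ch=1))
print("edge",prof(d,Rm,np.r_[-140:-70:5.,75:120:5.],-12,12,ch=1,z=45),"back",prof(d,Rm,np.r_[-120:120:6.],-300,-270,ch=1,z=45))
# depth
for n in("top","side"):
    d2,R2=cam(n);Z=cloud(d2,R2)[...,2].ravel();v,u=np.indices(d2["z_map"].shape);uv=np.c_[u.ravel(),v.ravel()]
    def st(zp,lo,hi,alr,th):
        w=ontoplane(uv,d2,R2,zp);o=(w-EP)@EN;a=(w-EP)@ET
        m=(o>lo)&(o<hi)&np.any([(a>x)&(a<y) for x,y in alr],0);f=np.isfinite(Z)
        return round((m&f&(Z>th)).sum()/(m&f).sum()*(hi-lo),2),(m&~f).sum()
    L=[(-36,32)]
    print(n,"lead",st(51,10,45,L,30),"rear frac above 48 in -140..-105",st(51,-140,-105,L,48),"blk",st(45,-25,25,[(-140,-70),(70,120)],25),"back",st(45,-300,-260,[(-120,90)],42))
cv2.imwrite("pics/top4.png",cv2.resize(d["image"][110:310,195:405],None,fx=3,fy=3))
cv2.imwrite("pics/side4.png",d2["image"][180:340,190:400].repeat(3,0).repeat(3,1))
```

```text
lead (np.float64(27.78757029530091), np.float64(-0.02259379298369141), np.float64(0.5185599990379015)) rw (np.float64(-0.02056209205121142), np.float64(0.04907345140617079), np.float64(0.5251708961123452)) rear (np.float64(-122.47784982469076), np.float64(0.07158358052952475), np.float64(0.4568004038952327))
edge (np.float64(0.02190782020156485), np.float64(0.011062476352343), np.float64(0.5257229907033206)) back (np.float64(-283.55804432082766), np.float64(-0.041541229533478635), np.float64(0.3731202387107199))
top lead (np.float64(18.87), np.int64(3)) rear frac above 48 in -140..-105 (np.float64(17.38), np.int64(0)) blk (np.float64(26.94), np.int64(8)) back (np.float64(16.98), np.int64(5))
side lead (np.float64(20.35), np.int64(1)) rear frac above 48 in -140..-105 (np.float64(18.74), np.int64(1)) blk (np.float64(28.24), np.int64(0)) back (np.float64(16.82), np.int64(3))
```

View pics/top4.png

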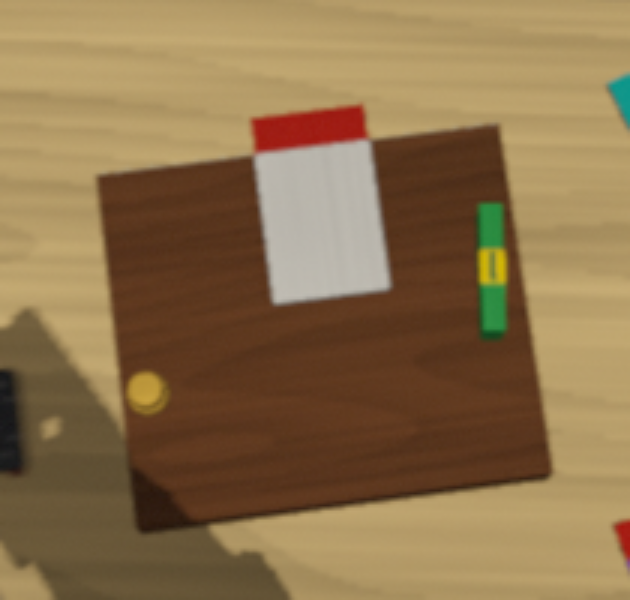

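View pics/side4.png

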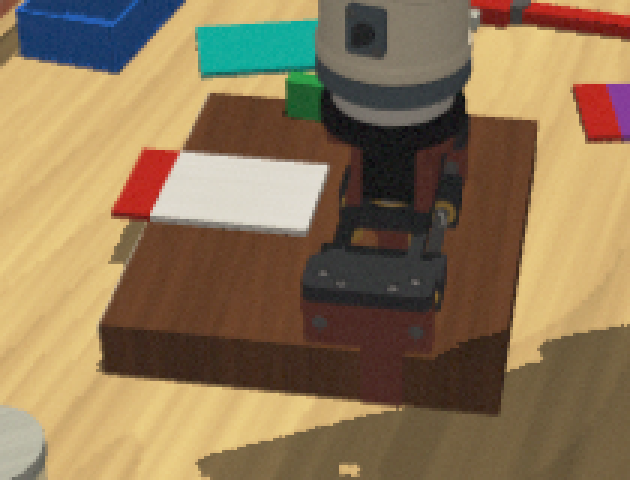

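The plate lies flat and square, with the red front at about (252,119)-(363,105) in the top crop, and nothing else has moved. Estimates put the overhang at 27.2 mm, so about 2.8 mm more is needed. I go back for a last nudge.

Call:
jog_arm --commands '[[0.1, [0, -0.4, 0], [0, 0, 0]], [0.1, [0, -0.45, 0], [0, 0, 0]], [0.1, [0, -0.45, 0], [0, 0, 0]], [0.1, [0, -0.45, 0], [0, 0, 0]], [0.1, [0, -0.45, 0], [0, 0, 0]], [0.1, [0, -0.45, 0], [0, 0, 0]], [0.1, [0, -0.35, 0], [0, 0, 0]], [0.1, [0, 0, 0], [0, 0, 0]], [0.1, [0, 0, 0.35], [0, 0, 0]], [0.1, [0, 0, 0.35], [0, 0, 0]]]'

```text
t: 14.9
ee_pos: [480.3, -2.7, 78.1]
orientation: [-0.247, 3.129, -0.001]
ft_force: [0.4, -0.3, -0.5]
width: 48.5
grasp_force: 0.0
```

Call:
jog_arm --commands '[[0.1, [0, 0, 0.2], [0, 0, 0]], [0.1, [0, 0, 0.08], [0, 0, 0]], [0.1, [0, 0, 0], [0, 0, 0]], [0.1, [-0.2, 0, 0], [0, 0, 0]], [0.1, [-0.3, 0, 0], [0, 0, 0]], [0.1, [-0.2, 0, 0], [0, 0, 0]], [0.1, [0, 0, 0], [0, 0, 0]], [0.1, [0, 0, 0], [0, 0, 0]], [0.1, [0, 0, 0], [0, 0, 0]], [0.1, [0, 0, 0], [0, 0, 0]]]'

```text
t: 15.9
ee_pos: [547.8, 9.2, 49.9]
orientation: [0.25, -3.131, -0.0]
ft_force: [0.1, -0.5, -0.7]
width: 48.5
grasp_force: 0.0
```

Run:
```python
from h import *
tool()
```

```text
t 15.9 out -154.28 along 0.81 z 49.87 yaw err 0.0 tilt [ 9.e-04  1.e-04 -1.e+00] F [ 0.15 -0.49 -0.7 ] w 48.5
```

Call:
jog_arm --commands '[[0.1, [0, 0, 0.02], [0, 0, 0]], [0.1, [-0.05, 0, 0], [0, 0, 0]], [0.1, [-0.05, 0, 0], [0, 0, 0]], [0.1, [-0.05, 0, 0], [0, 0, 0]], [0.1, [-0.03, 0, 0], [0, 0, 0]], [0.1, [-0.02, 0, 0], [0, 0, 0]], [0.1, [-0.01, 0, 0], [0, 0, 0]], [0.1, [0, 0, 0], [0, 0, 0]], [0.1, [0, 0, 0], [0, 0, 0]], [0.1, [0, 0, 0], [0, 0, 0]]]'

```text
t: 16.9
ee_pos: [569.4, 12.7, 47.6]
orientation: [0.251, -3.131, -0.0]
ft_force: [-0.4, -0.6, -0.2]
width: 48.3
grasp_force: 0.5
```

Run:
```python
from h import *
tool();get_image("side");tool()
```

```text
t 16.9 out -132.39 along 0.82 z 47.57 yaw err 0.01 tilt [ 5.e-04  1.e-04 -1.e+00] F [-0.42 -0.58 -0.22] w 48.3
t 16.95 out -132.34 along 0.81 z 47.58 yaw err 0.01 tilt [ 4.e-04  1.e-04 -1.e+00] F [-0.86 -0.31 -0.97] w 48.5
```

Call:
jog_arm --commands '[[0.1, [-0.01, 0, 0], [0, 0, 0]], [0.1, [-0.014, 0, 0], [0, 0, 0]], [0.1, [0, 0, 0], [0, 0, 0]], [0.1, [0, 0, 0], [0, 0, 0]], [0.1, [0, 0, 0], [0, 0, 0]]]'

```text
t: 17.45
ee_pos: [572.5, 13.0, 47.8]
orientation: [-0.251, 3.131, -0.0]
ft_force: [0.7, 0.2, 0.3]
width: 48.7
grasp_force: 0.0
```

Call:
jog_arm --commands '[[0.1, [0.1, 0, 0], [0, 0, 0]], [0.1, [0.3, 0, 0], [0, 0, 0]], [0.1, [0.3, 0, 0], [0, 0, 0]], [0.1, [0.2, 0, -0.1], [0, 0, 0]], [0.1, [0, 0, -0.45], [0, 0, 0]], [0.1, [0, 0, -0.45], [0, 0, 0]], [0.1, [0, 0.35, 0], [0, 0, 0]], [0.1, [0, 0.45, 0], [0, 0, 0]], [0.1, [0, 0.45, 0], [0, 0, 0]], [0.1, [0, 0.45, 0], [0, 0, 0]]]'

```text
t: 18.45
ee_pos: [455.2, 167.7, 148.0]
orientation: [-0.249, 3.131, 0.0]
ft_force: [0.8, -0.2, 0.1]
width: 47.8
grasp_force: 0.0
```

Call:
jog_arm --commands '[[0.1, [0, 0.45, 0], [0, 0, 0]], [0.1, [0, 0.45, 0], [0, 0, 0]], [0.1, [0, 0.4, 0], [0, 0, 0]], [0.1, [0, 0, 0], [0, 0, 0]]]'

```text
t: 18.85
ee_pos: [434.7, 298.6, 147.9]
orientation: [-0.257, 3.13, 0.002]
ft_force: [0.5, -0.5, -0.3]
width: 48.3
grasp_force: 0.0
```

Run:
```python
from h import *
print(depthedge("top"),depthedge("side"));d,Rm=cam("top");al=np.arange(-34,31,4.)
for n,a,lo,hi,z in(("lead",al,18,42,51),("rw",al,-9,15,51),("rear",al,-132,-107,51),("edge",np.r_[-140:-70:5.,75:120:5.],-12,12,45)): print(n,np.round(prof(d,Rm,a,lo,hi,ch=1,z=z),2))
d=cam("side")[0];cv2.imwrite("pics/side5.png",d["image"])
```

```text
{'block': (np.float64(1.6698935140367865), np.int64(1033)), 'lead': (np.float64(32.21223021582734), np.int64(556))} {'block': (np.float64(3.1545741324921153), np.int64(634)), 'lead': (np.float64(33.47891566265061), np.int64(332))}
lead [31.25 -0.06  0.47]
rw [3.25 0.   0.4 ]
rear [-1.1923e+02 -1.1000e-01  4.7000e-01]
edge [0.03 0.   0.55]
```

View pics/side5.png

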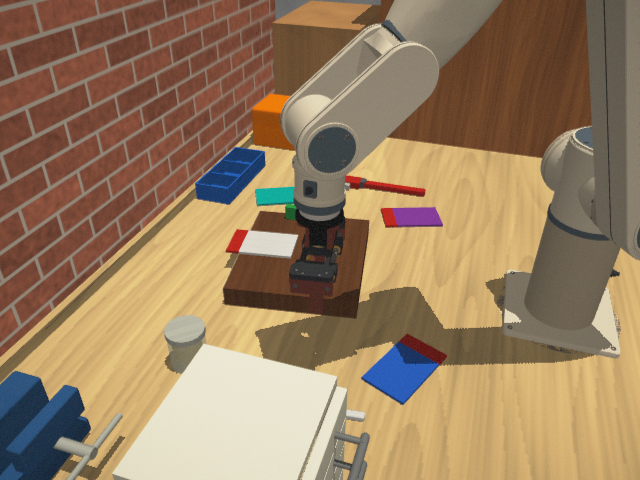

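Side view: the plate lies flat with its red end at about (237,241), out past the edge. The arm is clear. Overhang measures 30.3-31 mm and squareness is within 0.1 degrees.

```bash
python3 -c "
from workcell import close_job;print(close_job())"
```

```text
the job is handed in; nothing more can be done
None
```

Job handed in: the plate lies flat on the block, square to the steel-stripped edge within about 0.1°, with the red end hanging out an estimated 30.5 mm (measurements ranged from 30.3 to 31.2 mm), and I saw nothing else moved.

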